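# Sweep the loose blocks off the play bench into the tilted-out bin

## Task

Clear the front of the block bench: sweep the three loose bare-wood blocks (the small brick, the triangular wedge and the flat round disc) along the tabletop and over its open front edge, so that all three drop into the one bin that is tilted out below it. Push them with the fingers and do not pick any of them up; leave the other toys standing where they are, and leave the bins as they are, one open and one shut.

Things in the scene. Friction and masses are not known exactly. Their poses are not given: they have to be found in the camera images.
- brick: loose rectangular block of bare light wood, 50 (own x) x 30 (own y) x 25 mm high, 21 to 39 g, lying flat on the tabletop; origin at its centre, 12.5 mm above the tabletop, own z up
- wedge: loose bare light wood block lying flat, 25 mm thick: a right-angled triangle, its two 50 mm sides along own +x and +y from the right-angled corner; origin at its centroid at mid-thickness (corners at own (-16.7,-16.7), (33.3,-16.7), (-16.7,33.3) mm), 12.5 mm above the tabletop, own z up
- disc: loose flat round block of bare light wood, 44 mm in diameter, 25 mm thick, lying flat; origin at its centre, 12.5 mm above the tabletop, own z up
- edge (a point): fixed point on the top surface in the middle (left to right) of the tabletop's straight front edge, the edge farthest from the robot; the edge runs along world y for 1.5 m, has no lip, and the white plastic tabletop (z = 0, 25 mm thick) ends there
- bin_floor (a point): centre of the inner floor of the tilted-out bin: white plastic, yellow front, in the left or right of two bays under the front edge (157 mm either side of the middle). Inside 110 mm deep (own x, towards its front) and 262 mm wide (own y); own z runs up its front panel, 147 mm high inside; the 62 mm back wall stays behind the edge, under the tabletop; open on top
- bin_lip (a point): middle of the top edge of the tilted-out bin's front panel (12 mm thick, 285 mm wide), beyond and below the tabletop's front edge; blocks must fall between the tabletop edge and this lip
- bin_open (a joint): tilt of the open bin about the hinge along the foot of its front panel (rad): 0 shut, 1.0 fully out; it starts between 0.75 and 0.95 and a stiff hinge keeps it there while blocks drop in
- bin_shut (a joint): tilt of the other bin (rad), shut at 0: its yellow front panel is upright, 5 mm behind the tabletop's front edge, in the bay that the open bin does not use
- cup: bystander: open purple silicone cup, 64 mm across at the rim, 60 mm high; it stands near the front edge, either midway between the two bins or farther left (the peg doll has the other place); origin at the centre of its underside
- pegman: bystander: turned wooden peg doll, 42 mm across, 68 mm high, on the other of the two places near the front edge; origin at the centre of its underside
- arch: bystander: red wooden arch block, 120 mm long (own x), 40 mm thick (own y), 62 mm high, with a 66 mm wide opening under it, standing beside the robot's front, to the left or the right; origin at the centre of its underside
- jar: bystander: clear glass jar with a closed metal lid, 80 mm in diameter, 120 mm high, on the left; origin at the centre of its underside
- bus: bystander: blue toy bus on four wheels, 110 mm long (own x), 58 mm wide over the wheels, 57 mm high, on the right; origin under its middle, on the tabletop
- ringstack: bystander: stack of wooden rings on a round 90 mm base, 92 mm high, beside the robot's front on the side where the arch is not; origin at the centre of its underside

How it is judged (in metres and radians):
At the end, for the whole second after the job is handed in: All three blocks lie at rest inside the tilted-out bin (centres between its walls, under 135 mm above its floor); that bin still tilted over 0.65 rad, the other under 0.08 rad; no other toy more than 20 mm from its start or leaning over 0.25 rad (x of brick in the frame of bin_floor between -0.058 and 0.058 m and y of brick in the frame of bin_floor between -0.131 and 0.131 m and z of brick in the frame of bin_floor between 0 and 0.135 m and linear speed of each of brick, wedge, disc below 0.03 m/s and x of wedge in the frame of bin_floor between -0.058 and 0.058 m and y of wedge in the frame of bin_floor between -0.131 and 0.131 m and z of wedge in the frame of bin_floor between 0 and 0.135 m and x of disc in the frame of bin_floor between -0.058 and 0.058 m and y of disc in the frame of bin_floor between -0.131 and 0.131 m and z of disc in the frame of bin_floor between 0 and 0.135 m and value of joint bin_open above 0.65 rad and value of joint bin_shut below 0.08 rad and not (distance of any of cup, pegman, arch, jar, bus, ringstack from where it was at the start of the episode above 0.02 m or angle between any of cup, pegman, arch, jar, bus, ringstack's own z axis and vertical above 0.25 rad)); the robot touches nothing.
It fails at once if a loose block is lifted off the tabletop (its centre above 40 mm) (height (world z) of any of brick, wedge, disc above 0.04 m).
It fails at once if another toy is shoved more than 20 mm or tipped over 0.25 rad (distance of any of cup, pegman, arch, jar, bus, ringstack from where it was at the start of the episode above 0.02 m or angle between any of cup, pegman, arch, jar, bus, ringstack's own z axis and vertical above 0.25 rad).
It fails at once if the open bin is pushed in (below 0.65 rad) or the shut bin pulled out (above 0.08 rad) (value of joint bin_open below 0.65 rad or value of joint bin_shut above 0.08 rad).
It also fails if it takes over 72 s, if anything falls off the work surface, if the arm or the gripper's body presses on something with over 40 N, if the wrist force passes 120 N, or if a joint passes its speed limit or range.

## Robot

A 6-joint arm with a two-finger parallel gripper is mounted at the origin on the work surface. World frame = base frame: x ahead of the robot, y to its left, z up, the work surface at z = 0. Lengths are in mm, angles in rad, forces in N, time in s.
With the tool pointing down it reaches from about 350 to 875 mm from the base axis. Payload 4.2 kg.
Tool frame: the origin (TCP) lies midway between the tips of the shut fingers; the grasp point (between the pads) lies 19 mm behind it (arm.tcp_to_grasp is the distance from the TCP to the grasp point, in mm); z points along the fingers, y is the line along which they close (so a half turn about z gives the same grasp; the last joint's range is limited). The gripper opens to 85 mm and grips with 20 to 120 N. Pads are 22 mm wide; open, the fingers measure 114 mm over their backs; the gripper's body (76 mm by 85 mm) begins 54 mm behind the grasp point. The pads swing forward as they close: fully open they stand 13 mm farther back than shut.
Start: joints at [1.596, 0.385, 0.008, 0, -1.194, -0.259], TCP at [144.766, 607.982, 202.212] pointing down, gripper open.
Joint ranges: [-3.14, 3.14], [-1.21, 2.06], [-1.07, 1.41], [-3.16, 2.05], [-2.99, -0.16], [-3.1, 3.1]. Speed limits (rad/s): [2.79, 2.79, 3.14, 3.14, 3.14, 3.14].

## Interface

Orientations are given as a unit quaternion [x, y, z, w].
In Python, from bench import arm, get_image gives the robot as it stands.
- The arm moves only by the tool drive_tool, never from a script. Its argument "deltas" is a list of rows, each a list of 2 entries, a list of its own where there are three numbers: the shift along the tool's x, y, z in cm, then the turn, a rotation vector about the tool's x, y, z in degrees. In form: [[[x, y, z], [ax, ay, az]], ...]. A call has 1 to 12 rows; each row shifts and turns the commanded pose from where the row before left it, along the tool's axes as they then stand; what a row does not reach is not made up. A row lasts 1/10 s, in which the tool goes at most 50 mm and 8.59 degrees, less where a joint would pass 70% of its speed; a pose out of reach is approached as far as the arm can. A call with a gripper value outside its range is refused whole. "claw" is the finger opening in cm, from 0 to 8.54, set as the call begins (left out, the last holds). The fingers move at their own pace and stop on an object; the grip force is fixed at half the most. Time passes only in rows, so rows that do not move let the fingers close. It gives the time, the measured TCP pose, the force, the opening and the grip force at its end, in the units of the state.
- arm.read_state(): the state, without advancing time (a new reading comes with each control period).
- get_image(name): name is "scene" or "side" or "wrist"; returns a dict with "img" (384x512x3 uint8, red, green, blue), "fx", "fy", "cx", "cy" (pixels), "eye" and "orientation" of the camera in the world; the wrist camera has in their place "mount" (4x4, takes a point from camera to tool coordinates, whose origin is the TCP and whose axes are the flange's). Camera axes: x right, y down, z forward; pixel columns grow to the right and rows downward; lengths in mm; the calibration is good to about 2 mm. A picture is of the moment at which its call begins: read the wrist's pose just before it. There is no depth.
- arm.job_done(): hands the job in; it is judged then, once.
The state is a dict: "clock": time; "joints": joint angles; "joint_vel": joint speeds; "joint_efforts": joint torques, N m; "position": TCP position; "ee_rot": TCP orientation; "contact_force": force on the tool from outside, world axes, zero at the start; "wrist_torque": the same for the moment, N m; "gripper_width": finger opening in mm; "grasp_force": force on a finger pad.
Only numpy, scipy, OpenCV 4.12 (cv2) and the standard library are available. Lean on these libraries where they do the work, as an engineer would, in place of code of your own. Each camera call takes 0.05 s, during which the arm holds its last target. There are 200 camera calls.

## Working session

There is one attempt and no reset: what is moved stays moved. The work goes in short steps, Python scripts to look and compute and a tool call to move; the robot and the scene stay as the last step left them, time stands still between calls to the robot, and variables do not carry over. Pictures are saved under pics/ and viewed, at most 10 in all, crops included, and the job is handed in when it is done.

Besides the shell and the picture viewer there is one more tool, called as name(argument=value, ...) on one line, values as JSON. drive_tool: Moves the arm, as the interface text tells. Its arguments: {"type":"object","properties":{"deltas":{"type":"array"},"claw":{"type":"number"}},"required":["deltas"]}

```bash
mkdir -p pics
cat > h.py <<'E'
import numpy as np, cv2
from scipy.spatial.transform import Rotation as R
from bench import arm, get_image
def cam(name):
    s=arm.read_state(); d=get_image(name)
    if 'mount' in d:
        T=np.eye(4);T[:3,:3]=R.from_quat(s['ee_rot']).as_matrix();T[:3,3]=s['position']
        M=T@np.array(d['mount']); d['Rm']=M[:3,:3]; d['o']=M[:3,3]
    else:
        o=np.array(d['orientation']); d['Rm']=R.from_quat(o).as_matrix() if o.size==4 else o; d['o']=np.array(d['eye'])
    return d
def ray(d,u,v,z):
    r=d['Rm']@np.array([(u-d['cx'])/d['fx'],(v-d['cy'])/d['fy'],1]); return d['o']+r*(z-d['o'][2])/r[2]
def proj(d,p):
    c=d['Rm'].T@(np.array(p)-d['o']); return d['fx']*c[0]/c[2]+d['cx'],d['fy']*c[1]/c[2]+d['cy']
def save(d,n): cv2.imwrite('pics/'+n,d['img'][:,:,::-1])
E
python3 - <<'E'
from h import *
import pickle
ds={n:cam(n) for n in('scene','side','wrist')}
pickle.dump(ds,open('d0.pkl','wb'))
for n,d in ds.items():
    print(n,d['fx'],d['o'],d['Rm'][:,2])
cv2.imwrite('pics/a_scene.png',cv2.resize(ds['scene']['img'][:,:,::-1],(800,600)))
cv2.imwrite('pics/a_side.png',cv2.resize(ds['side']['img'][:,:,::-1],(800,600)))
print(arm.read_state()['ee_rot'],arm.read_state()['clock'])
E
```

```text
scene 353.55995202153787 [ 908.88567752 -327.15443143  718.34814571] [-0.45264292  0.33772527 -0.82526119]
side 452.84288560978325 [ 670.85410252  397.51649812 1336.08292276] [-0.12189317 -0.28747779 -0.94999925]
wrist 293.5664663758101 [207.31021581 592.46226534 371.79026453] [-0.25285176  0.05815536 -0.96575563]
[ 9.93169396e-01 -1.16678516e-01 -4.72059115e-05  8.20584661e-04] 0.15
```

View pics/a_scene.png

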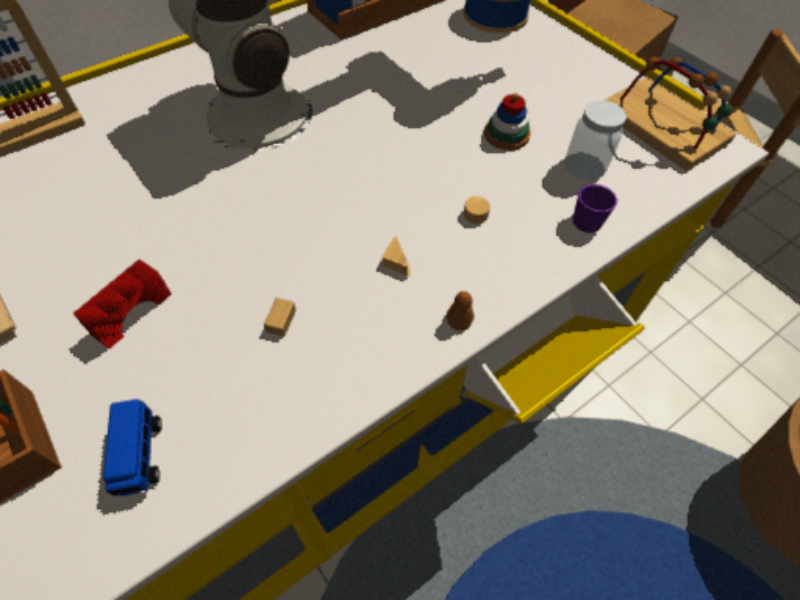

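View pics/a_side.png

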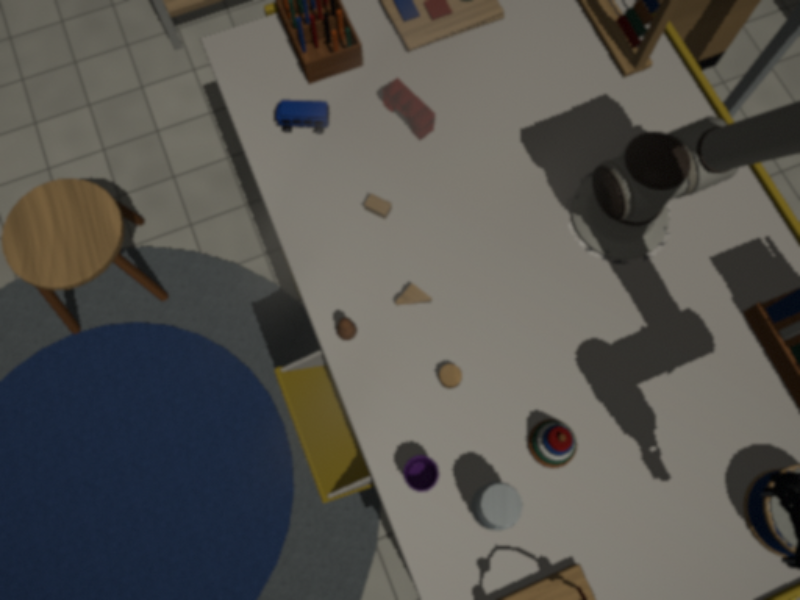

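The scene view (800x600) shows the brick at (280,317), wedge (396,258), disc (476,209), peg doll (461,310) and cup (594,207). The open bin is in the left bay, with its mouth from (470,360) to (600,280). In the side view, the brick is at (377,205), wedge (413,296), disc (449,375), peg doll (345,328) and cup (421,473).

```bash
cat > m.py <<'E'
from h import *
def tri(d1,p1,d2,p2):
    A=[];b=[]
    for d,p in((d1,p1),(d2,p2)):
        r=ray(d,*p,0)-d['o'];r/=np.linalg.norm(r);P=np.eye(3)-np.outer(r,r);A.append(P);b.append(P@d['o'])
    return np.linalg.lstsq(np.vstack(A),np.hstack(b),rcond=None)[0]
def blobs(d,amin=40):
    hsv=cv2.cvtColor(cv2.resize(d['img'],None,fx=4,fy=4,interpolation=cv2.INTER_CUBIC),cv2.COLOR_RGB2HSV)
    m=cv2.inRange(hsv,(8,75,70),(26,255,255))
    cs,_=cv2.findContours(m,cv2.RETR_EXTERNAL,cv2.CHAIN_APPROX_NONE)
    return [((c[:,0]+.5)/4-.5) for c in cs if cv2.contourArea(c)>amin*16]
def pick(d,uv):
    bs=blobs(d); i=np.argmin([np.linalg.norm(b.mean(0)-uv) for b in bs]); return bs[i]
E
python3 - <<'E'
from m import *
import pickle
ds=pickle.load(open('d0.pkl','rb')); S,D=ds['scene'],ds['side']
g={'brick':((280,317),(377,205)),'wedge':((396,258),(413,296)),'disc':((476,209),(449,375)),'peg':((461,310),(345,328))}
for n,(a,b) in g.items():
    cs=[pick(S,np.array(a)*.64),pick(D,np.array(b)*.64)]
    cen=[]
    for d,c in zip((S,D),cs):
        M=cv2.moments((c*10).astype(np.int32)); q=np.array([M['m10'],M['m01']])/M['m00']/10; cen.append(q)
        # top-plane outline
        P=np.array([ray(d,*p,25)[:2] for p in c]).astype(np.float32)
        rect=cv2.minAreaRect(P); _,t=cv2.minEnclosingTriangle(P.reshape(-1,1,2))
        print(n,'rect',np.round(rect[0]),np.round(rect[1]),round(rect[2]),'tri',np.round(t.reshape(-1,2)).tolist() if n=='wedge' else '', 'cenray z12.5',np.round(ray(d,*q,12.5)[:2]))
    print('  tri',np.round(tri(S,cen[0],D,cen[1])))
for n,p in {'cup rim':(594,193),'cup base':(591,229),'jarlid':(606,112),'pegbase':(461,325)}.items():
    print(n,np.round(ray(S,p[0]*.64,p[1]*.64,{'cup rim':60,'jarlid':120}.get(n,0))[:2]))
print('cup side',np.round(ray(D,421*.64,472*.64,60)[:2]),'peg head side',np.round(ray(D,344*.64,326*.64,60)[:2]))
# edge pts & bin corners
for p in [(200,552),(400,428),(600,278),(700,200)]: print('edge',np.round(ray(S,p[0]*.64,p[1]*.64,0)[:2]))
for p in [(250,195),(300,300),(372,470)]: print('edge side',np.round(ray(D,p[0]*.64,p[1]*.64,0)[:2]))
print('lip corners tri',np.round(tri(S,np.array((520,418))*.64,D,np.array((278,369))*.64)),np.round(tri(S,np.array((642,326))*.64,D,np.array((325,500))*.64)))
E
```

```text
brick rect [ 464. -208.] [37. 61.] 39 tri  cenray z12.5 [ 454. -204.]
brick rect [ 458. -201.] [29. 49.] 39 tri  cenray z12.5 [ 456. -207.]
  tri [ 457. -205.   17.]
wedge rect [472.  -9.] [41. 83.] 73 tri [[433.0, 24.0], [528.0, -5.0], [467.0, -36.0]] cenray z12.5 [467.   0.]
wedge rect [467.   1.] [36. 65.] 75 tri [[460.0, -19.0], [436.0, 28.0], [511.0, 8.0]] cenray z12.5 [466.   2.]
  tri [466.   1.  10.]
disc rect [471. 167.] [43. 64.] 43 tri  cenray z12.5 [458. 181.]
disc rect [464. 179.] [43. 44.] 30 tri  cenray z12.5 [462. 176.]
  tri [463. 177.  19.]
peg rect [614.  26.] [25. 65.] 69 tri  cenray z12.5 [600.  38.]
peg rect [608.  21.] [38. 26.] 73 tri  cenray z12.5 [608.  18.]
  tri [610.  25.  37.]
cup rim [579. 325.]
cup base [604. 316.]
jarlid [489. 425.]
pegbase [622.  12.]
cup side [586. 324.] peg head side [615.  24.]
edge [ 682. -442.]
edge [ 698. -159.]
edge [685. 250.]
edge [671. 527.]
edge side [ 690. -333.]
edge side [673. -77.]
edge side [664. 283.]
lip corners tri [767.  17. -82.] [769. 295. -78.]
```

drive_tool(claw=2.6, deltas=[[[0,0,0],[0,0,-6.7]],[[0,0,0],[0,0,-6.7]],[[2.4,4.1,0],[0,0,0]],[[2.4,4.1,0],[0,0,0]],[[2.4,4.1,0],[0,0,0]],[[2.4,4.1,0],[0,0,0]],[[2.4,4.1,0],[0,0,0]],[[2.4,4.1,0],[0,0,0]],[[2.4,4.1,0],[0,0,0]],[[2.4,4.1,0],[0,0,0]],[[2.4,4.1,0],[0,0,0]],[[2.4,4.1,0],[0,0,0]]])

```text
clock: 1.35
position: [385.2, 196.2, 202.4]
ee_rot: [1.0, 0.0, 0.0, -0.0]
contact_force: [0.9, 0.8, -0.8]
gripper_width: 25.9
grasp_force: 0.0
```

Run:
```python
from m import *
d=cam('wrist'); save(d,'w1.png'); print(arm.read_state()['position'])
for c in blobs(d,100):
    P=np.array([ray(d,*p,25)[:2] for p in c]).astype(np.float32); r=cv2.minAreaRect(P); print(np.round(c.mean(0)),np.round(r[0]),np.round(r[1]),round(r[2]))
```

```text
[386.67574289 191.32422095 202.1094759 ]
[115. 177.] [377. 366.] [14. 56.] 7
[268. 104.] [462. 179.] [42. 42.] 84
[416. 101.] [467.  20.] [52. 58.] 28
```

View pics/w1.png

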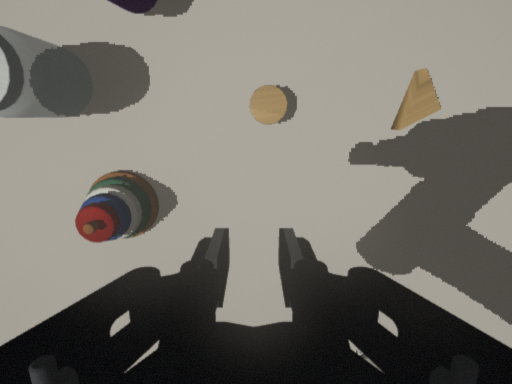

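drive_tool(deltas=[[[0,1.2,3.8],[0,0,0]],[[0,0,3.8],[0,0,0]],[[0,0,3.8],[0,0,0]],[[0,0,3.8],[0,0,0]],[[0,0,2.2],[0,0,0]],[[0,0,1.9],[0,0,0]],[[0.7,0,0],[0,0,0]],[[0.7,0,0],[0,0,0]],[[0.7,0,0],[0,0,0]],[[0.7,0,0],[0,0,0]]])

```text
clock: 2.4
position: [414.4, 186.7, 10.4]
ee_rot: [1.0, -0.0, 0.001, -0.001]
contact_force: [0.6, -0.1, 0.1]
gripper_width: 26.1
grasp_force: 0.0
```

drive_tool(deltas=[[[0,0.7,0],[0,0,0]],[[0,0,0],[0,0,0]]])

```text
clock: 2.6
position: [412.6, 178.1, 9.5]
ee_rot: [1.0, -0.001, -0.0, -0.0]
contact_force: [0.6, 0.1, 1.1]
gripper_width: 25.7
grasp_force: 0.0
```

drive_tool(deltas=[[[1,0,0],[0,0,0]],[[1,0,0],[0,0,0]],[[1,0,0],[0,0,0]],[[1,0,0],[0,0,0]],[[1,0,0],[0,0,0]],[[1,0,0],[0,0,0]],[[1,0,0],[0,0,0]],[[1,0,0],[0,0,0]],[[1,0,0],[0,0,0]],[[1,0,0],[0,0,0]],[[1,0,0],[0,0,0]],[[1,0,0],[0,0,0]]])

```text
clock: 3.8
position: [533.6, 179.0, 9.2]
ee_rot: [1.0, 0.0, -0.0, 0.0]
contact_force: [0.3, 1.2, -0.1]
gripper_width: 26.1
grasp_force: 0.0
```

Run:
```python
from m import *
print(arm.read_state()['position'])
for n in('scene','side'):
  d=cam(n)
  for c in blobs(d,40):
    M=cv2.moments((c*10).astype(np.int32)); q=np.array([M['m10'],M['m01']])/M['m00']/10
    w=ray(d,*q,12.5)[:2]
    if 400<w[0]<720 and -280<w[1]<350: print(n,np.round(w),np.round(q))
```

```text
[533.61380963 179.00345151   9.19529449]
scene [ 456. -206.] [179. 202.]
scene [601.  37.] [298. 194.]
scene [467.   0.] [253. 165.]
scene [463. 171.] [303. 135.]
side [609.  18.] [222. 210.]
side [466.   0.] [263. 188.]
side [ 456. -207.] [241. 131.]
```

Run:
```python
from m import *
d=cam('wrist'); e=cam('scene'); cv2.imwrite('pics/w2.png',np.hstack([d['img'],e['img']])[:,:,::-1][:, :, :]) ; a=cv2.imread('pics/w2.png'); cv2.imwrite('pics/w2.png',cv2.resize(a,(800,300)))
```

```text
(no output)
```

View pics/w2.png

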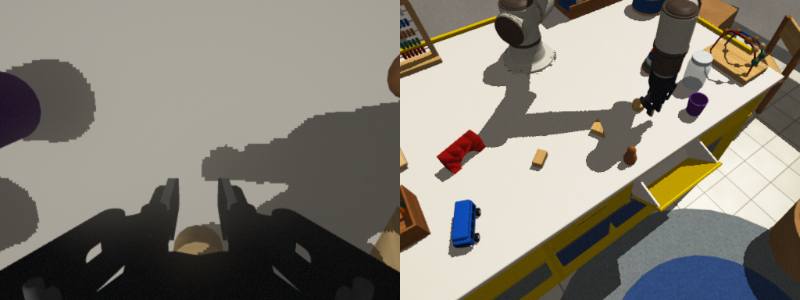

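drive_tool(claw=0, deltas=[[[0,0,0],[0,0,0]],[[0,0,0],[0,0,0]],[[0,0,0],[0,0,0]],[[0,0,0],[0,0,0]]])

```text
clock: 4.4
position: [532.6, 179.1, 9.3]
ee_rot: [1.0, 0.0, -0.0, -0.0]
contact_force: [0.3, 0.2, 0.5]
gripper_width: -0.1
grasp_force: 0.0
```

Run:
```python
from m import *
d=cam('wrist'); print(proj(d,arm.read_state()['position']),arm.read_state()['contact_force'],np.round(d['o']-arm.read_state()['position']))
a=d['img'][:,:,::-1][150:384,130:390]; cv2.imwrite('pics/w3.png',cv2.resize(a,None,fx=2,fy=2))
```

```text
(np.float64(253.3086084663565), np.float64(223.23666822120896)) [-0.19158569  0.56436374 -0.58029005] [ 64.  -0. 171.]
```

View pics/w3.png

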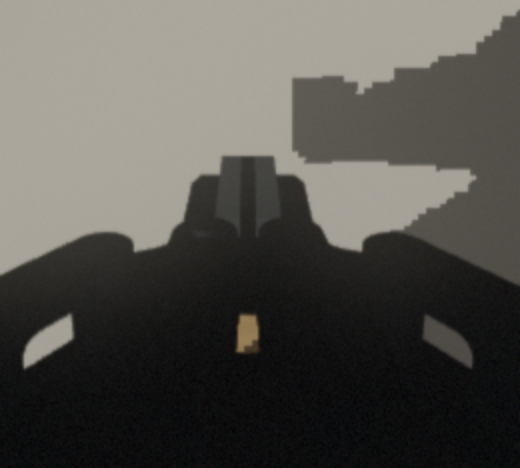

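drive_tool(deltas=[[[0,0,0.3],[0,0,0]],[[0,0,0.2],[0,0,0]],[[0,0,0.1],[0,0,0]],[[0,0,0],[0,0,0]]])

```text
clock: 4.85
position: [532.6, 178.9, 2.9]
ee_rot: [1.0, 0.0, -0.0, 0.0]
contact_force: [0.1, 1.5, -0.3]
gripper_width: -0.2
grasp_force: 0.0
```

drive_tool(claw=1.5, deltas=[[[0,0,-3.5],[0,0,0]],[[0,0,-3],[0,0,0]],[[-3.5,0,0],[0,0,0]],[[-3.5,0,0],[0,0,0]],[[-3.5,0,0],[0,0,0]],[[-2.5,0,0],[0,0,0]],[[0,0,2.5],[0,0,0]],[[0,0,2.5],[0,0,0]],[[0,0,1.5],[0,0,0]],[[0,0,0],[0,0,0]]])

```text
clock: 5.85
position: [401.6, 178.0, 1.7]
ee_rot: [1.0, -0.0, -0.002, 0.002]
contact_force: [-0.1, -0.7, -0.2]
gripper_width: 15.0
grasp_force: 0.0
```

Run:
```python
from m import *
d=cam('wrist'); s=arm.read_state();print(s['position'],s['contact_force'])
cv2.imwrite('pics/w4.png',d['img'][:,:,::-1])
for c in blobs(d,100):
    P=np.array([ray(d,*p,25)[:2] for p in c]).astype(np.float32); r=cv2.minAreaRect(P); print(np.round(c.mean(0)),np.round(r[0]),np.round(r[1]),round(r[2]))
```

```text
[402.46747255 178.62537386   2.7687103 ] [-0.38315089  0.05040365  0.69929606]
[251. 122.] [462. 179.] [42. 42.] 17
```

View pics/w4.png

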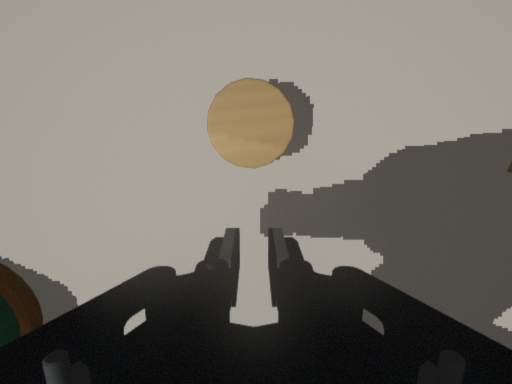

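The wrist view shows the disc at pixel (251,122), dead ahead of the fingertips at (254,228), and it has not moved. I'll push lower this time.

drive_tool(deltas=[[[0.8,0,0],[0,0,0]],[[0.8,0,0],[0,0,0]],[[0.8,0,0],[0,0,0]],[[0.8,0,0],[0,0,0]],[[0.8,0,0],[0,0,0]],[[0.8,0,0],[0,0,0]],[[0.8,0,0],[0,0,0]],[[0.8,0,0],[0,0,0]]])

```text
clock: 6.7
position: [467.5, 179.0, 3.1]
ee_rot: [1.0, -0.0, -0.0, 0.0]
contact_force: [0.4, -0.4, -0.2]
gripper_width: 15.0
grasp_force: 0.0
```

```bash
cat > w.py <<'E'
from m import *
d=cam('wrist'); s=arm.read_state();print(np.round(s['position'],1),np.round(s['contact_force'],1),s['clock'])
for c in blobs(d,60):
    P=np.array([ray(d,*p,25)[:2] for p in c]).astype(np.float32); r=cv2.minAreaRect(P); print(np.round(c.mean(0)),np.round(r[0]),np.round(r[1]),round(r[2]),np.round(cv2.boxPoints(r)).tolist())
E
python3 w.py
```

```text
[468.8 179.4   3.2] [ 1.2 -0.3  1. ] 6.75
[504. 269.] [448.  39.] [25. 11.] 13 [[434.0, 42.0], [437.0, 31.0], [461.0, 36.0], [458.0, 47.0]]
[253. 233.] [466. 181.] [38. 47.] 67 [[437.0, 173.0], [480.0, 154.0], [495.0, 189.0], [452.0, 208.0]]
```

Run:
```python
from m import *
d=cam('wrist');e=cam('side')
cv2.imwrite('pics/w5.png',np.hstack([cv2.resize(d['img'][150:384,130:390],(400,360)),cv2.resize(e['img'][180:300,230:363],(400,360))])[:,:,::-1])
```

```text
(no output)
```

View pics/w5.png

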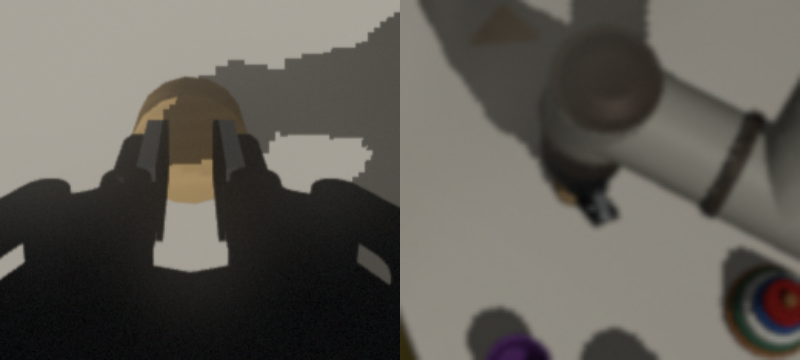

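The left crop shows the fingertips hovering over the disc, with their shadow falling on its top. The real tips are therefore over 25 mm above the table although the reported z is 3. I'll back off and find the table by touch.

drive_tool(deltas=[[[0,0,-1],[0,0,0]],[[-3.3,0,0],[0,0,0]],[[-3.3,0,0],[0,0,0]],[[0,0,0.5],[0,0,0]],[[0,0,0.5],[0,0,0]],[[0,0,0.3],[0,0,0]],[[0,0,0.3],[0,0,0]],[[0,0,0.3],[0,0,0]],[[0,0,0],[0,0,0]]])

```text
clock: 7.75
position: [400.9, 178.7, -6.4]
ee_rot: [1.0, -0.0, -0.0, 0.0]
contact_force: [-0.2, 0.3, 0.2]
gripper_width: 14.9
grasp_force: 0.0
```

drive_tool(deltas=[[[0,0,0.3],[0,0,0]],[[0,0,0.3],[0,0,0]],[[0,0,0.2],[0,0,0]],[[0,0,0],[0,0,0]]])

```text
clock: 8.15
position: [400.6, 178.8, -14.1]
ee_rot: [1.0, 0.0, -0.0, 0.0]
contact_force: [0.2, -0.3, 1.0]
gripper_width: 15.4
grasp_force: 0.0
```

drive_tool(deltas=[[[0,0,0.2],[0,0,0]],[[0,0,0.2],[0,0,0]],[[0,0,0.1],[0,0,0]],[[0,0,0],[0,0,0]]])

```text
clock: 8.55
position: [400.7, 178.9, -18.9]
ee_rot: [1.0, 0.0, -0.0, 0.0]
contact_force: [-0.0, 0.2, 0.5]
gripper_width: 15.0
grasp_force: 0.0
```

Run:
```python
from m import *
d=cam('wrist');s=arm.read_state();print(s['position'],s['joints'],s['contact_force'])
cv2.imwrite('pics/w6.png',d['img'][:,:,::-1])
```

```text
[400.76365401 178.97475075 -18.85564581] [ 7.92657657e-01  3.91308717e-01 -7.03202026e-01  1.42642406e-06
 -4.76444667e-01  7.78230636e-01] [ 0.37489423 -0.39392968 -0.13472944]
```

View pics/w6.png

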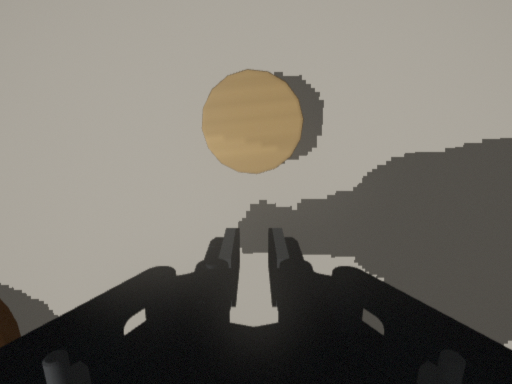

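By gap parallax (15 mm spans 29 px, so a depth of about 151 mm), the tips are about 29 mm above the reported TCP, which puts them about 10 mm above the table now. The disc is ahead at (252,121), so I'll push at this height.

drive_tool(claw=2.2, deltas=[[[0,0,0.2],[0,0,0]],[[0.8,0,0],[0,0,0]],[[0.8,0,0],[0,0,0]],[[0.8,0,0],[0,0,0]],[[0.8,0,0],[0,0,0]],[[0.8,0,0],[0,0,0]],[[0.8,0,0],[0,0,0]],[[0.8,0,0],[0,0,0]],[[0.8,0,0],[0,0,0]],[[0.8,0,0],[0,0,0]],[[0.8,0,0],[0,0,0]]])

```text
clock: 9.7
position: [481.5, 179.0, -20.8]
ee_rot: [1.0, 0.0, -0.0, 0.0]
contact_force: [-0.2, 0.6, -0.1]
gripper_width: 22.2
grasp_force: 0.1
```

```bash
python3 w.py
```

```text
[482.9 179.5 -20.7] [1.  0.9 0.3] 9.75
[254. 194.] [511. 179.] [43. 42.] 37 [[482.0, 183.0], [507.0, 149.0], [541.0, 175.0], [516.0, 209.0]]
```

drive_tool(deltas=[[[1.2,0,0],[0,0,0]],[[1.2,0,0],[0,0,0]],[[1.2,0,0],[0,0,0]],[[1.2,0,0],[0,0,0]],[[1.2,0,0],[0,0,0]],[[1.2,0,0],[0,0,0]],[[1.2,0,0],[0,0,0]],[[1.2,0,0],[0,0,0]],[[1.2,0,0],[0,0,0]],[[1.2,0,0],[0,0,0]],[[0.8,0,0],[0,0,0]],[[0.8,0,0],[0,0,0]]])

```text
clock: 10.95
position: [617.3, 178.9, -21.0]
ee_rot: [1.0, -0.0, -0.0, 0.0]
contact_force: [-0.1, 1.2, -0.1]
gripper_width: 22.1
grasp_force: 0.1
```

```bash
python3 w.py
```

```text
[618.7 179.1 -20.8] [ 2.4 -0.1  0.6] 11.0
[254. 194.] [647. 179.] [43. 42.] 37 [[617.0, 183.0], [643.0, 149.0], [677.0, 175.0], [652.0, 209.0]]
[ 43. 134.] [675. 267.] [36.  4.] 90 [[673.0, 249.0], [677.0, 249.0], [677.0, 285.0], [673.0, 285.0]]
[499. 133.] [675.  77.] [11.  5.] 90 [[672.0, 71.0], [677.0, 71.0], [677.0, 82.0], [672.0, 82.0]]
[281.  57.] [699. 167.] [142.  50.] 90 [[674.0, 96.0], [723.0, 96.0], [723.0, 238.0], [674.0, 238.0]]
```

drive_tool(deltas=[[[0.7,0,0],[0,0,0]],[[0.7,0,0],[0,0,0]],[[0.7,0,0],[0,0,0]],[[0.7,0,0],[0,0,0]],[[0.7,0,0],[0,0,0]],[[0.7,0,0],[0,0,0]],[[0.7,0,0],[0,0,0]],[[0.5,0,0],[0,0,0]],[[0.5,0,0],[0,0,0]],[[0,0,0],[0,0,0]]])

```text
clock: 12.0
position: [676.4, 179.0, -20.9]
ee_rot: [1.0, -0.0, 0.0, -0.0]
contact_force: [0.2, -0.1, 0.0]
gripper_width: 22.1
grasp_force: 0.0
```

Run:
```python
from m import *
d=cam('wrist');e=cam('scene');print(arm.read_state()['position'])
cv2.imwrite('pics/w7.png',np.hstack([cv2.resize(d['img'],(400,300)),cv2.resize(e['img'][150:300,270:470],(400,300))])[:,:,::-1])
```

```text
[675.65093892 178.93183675 -20.92988254]
```

View pics/w7.png

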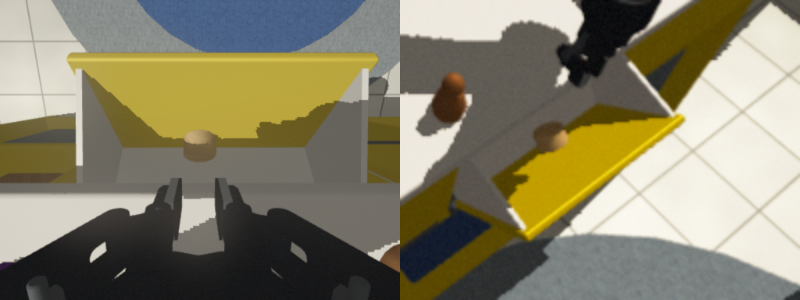

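The disc lies in the bin: left crop (200,145), right crop (550,137). Next is the wedge.

drive_tool(claw=1.0, deltas=[[[0,0,-3.5],[0,0,0]],[[0,0,-3.5],[0,0,0]],[[-3.15,2.75,0],[0,0,0]],[[-3.15,2.75,0],[0,0,0]],[[-3.15,2.75,0],[0,0,0]],[[-3.15,2.75,0],[0,0,0]],[[-3.15,2.75,0],[0,0,0]],[[-3.15,2.75,0],[0,0,0]],[[-3.15,2.75,0],[0,0,0]],[[-3.15,2.75,0],[0,0,0]]])

```text
clock: 13.1
position: [422.2, -41.9, 49.5]
ee_rot: [1.0, 0.0, 0.0, -0.0]
contact_force: [1.2, -0.1, -0.7]
gripper_width: 10.1
grasp_force: 0.0
```

drive_tool(deltas=[[[0,0,0],[0,0,-7.5]],[[0,0,0],[0,0,-7.5]],[[0,0,0],[0,0,-7.5]],[[0,0,0],[0,0,-7.5]],[[0,0,0],[0,0,-7.5]],[[0,0,0],[0,0,-7.5]],[[0,0,0],[0,0,0]],[[0,0,0],[0,0,0]]])

```text
clock: 13.9
position: [423.7, -40.9, 49.4]
ee_rot: [0.924, 0.382, 0.0, 0.0]
contact_force: [-0.1, -0.0, 0.1]
gripper_width: 10.3
grasp_force: 0.0
```

```bash
cat > w.py <<'E'
from m import *
d=cam('wrist'); s=arm.read_state();p=s['position'];q=R.from_quat(s['ee_rot']).as_matrix()
print(np.round(p,1),'yaw',np.round(np.degrees(np.arctan2(q[1,0],q[0,0])),1),np.round(s['contact_force'],1),s['clock'])
for c in blobs(d,100):
    P=np.array([ray(d,*a,25)[:2] for a in c]).astype(np.float32); M=cv2.moments(P); w=np.array([M['m10'],M['m01']])/M['m00']
    ap=cv2.approxPolyDP(P.reshape(-1,1,2),5,True).reshape(-1,2)
    print(np.round(c.mean(0)),'cen',np.round(w),'rel tool xy',np.round(q[:2,:2].T@(w-p[:2])),'poly',np.round(ap).tolist())
E
python3 w.py
```

```text
[423.7 -41.   49.3] yaw 44.9 [ 0.6 -1.2  0.4] 13.95
[249. 119.] cen [464.   4.] rel tool xy [61. -4.] poly [[500.0, 6.0], [435.0, 25.0], [457.0, -18.0]]
```

drive_tool(claw=1.8, deltas=[[[-0.5,-0.5,2.5],[0,0,0]],[[0,0,2.5],[0,0,0]],[[0,0,1.3],[0,0,0]],[[0,0,0.7],[0,0,0]],[[0.8,0,0],[0,0,0]],[[0.8,0,0],[0,0,0]],[[0.8,0,0],[0,0,0]],[[0.8,0,0],[0,0,0]],[[0.8,0,0],[0,0,0]],[[0.8,0,0],[0,0,0]],[[0.8,0,0],[0,0,0]],[[0.8,0,0],[0,0,0]]])

```text
clock: 15.15
position: [462.4, 4.8, -20.8]
ee_rot: [0.924, 0.383, -0.0, -0.0]
contact_force: [0.2, -0.7, 0.6]
gripper_width: 18.2
grasp_force: 0.1
```

```bash
python3 w.py
```

```text
[464.    5.5 -20.6] yaw 45.1 [0.6 0.3 0.6] 15.2
[245. 198.] cen [479.  28.] rel tool xy [26. -5.] poly [[513.0, 39.0], [444.0, 38.0], [478.0, 4.0]]
[463.   2.] cen [592.  24.] rel tool xy [104.  78.] poly [[587.0, 30.0], [599.0, 19.0]]
```

drive_tool(deltas=[[[1.2,0,0],[0,0,0]],[[1.2,0,0],[0,0,0]],[[1.2,0,0],[0,0,0]],[[1.2,0,0],[0,0,0]],[[1.2,0,0],[0,0,0]],[[1.2,0,0],[0,0,0]],[[1.2,0,0],[0,0,0]],[[1.2,0,0],[0,0,0]],[[1.2,0,0],[0,0,0]],[[1.2,0,0],[0,0,0]],[[1.2,0,0],[0,0,0]],[[1.2,0,0],[0,0,0]]])

```text
clock: 16.4
position: [564.5, 106.8, -20.8]
ee_rot: [0.924, 0.383, -0.0, 0.0]
contact_force: [0.3, -0.6, 0.4]
gripper_width: 18.1
grasp_force: 0.1
```

```bash
python3 w.py
```

```text
[566.6 108.2 -20.6] yaw 45.1 [2.3 0.8 0.8] 16.45
[497. 335.] cen [621. -11.] rel tool xy [-46. 122.] poly [[616.0, 1.0], [622.0, -22.0], [626.0, -11.0]]
[452. 282.] cen [621.  32.] rel tool xy [-15.  93.] poly [[611.0, 57.0], [622.0, 24.0], [616.0, 8.0], [623.0, 3.0], [629.0, 37.0]]
[246. 198.] cen [581. 130.] rel tool xy [26. -5.] poly [[615.0, 141.0], [546.0, 141.0], [580.0, 106.0]]
[428.  48.] cen [676. 118.] rel tool xy [84. 70.] poly [[657.0, 164.0], [657.0, 95.0], [688.0, 84.0], [700.0, 103.0], [700.0, 122.0]]
```

drive_tool(deltas=[[[1,0,0],[0,0,2]],[[1,0,0],[0,0,2]],[[1,0,0],[0,0,2]],[[1,0,0],[0,0,2]],[[1,0,0],[0,0,2]],[[1,0,0],[0,0,2]],[[1,0,0],[0,0,2]],[[1,0,0],[0,0,2]],[[1,0,0],[0,0,2]],[[0.8,0,0],[0,0,2]]])

```text
clock: 17.45
position: [642.9, 164.0, -20.9]
ee_rot: [0.976, 0.216, -0.0, 0.0]
contact_force: [0.5, 0.9, -1.1]
gripper_width: 18.3
grasp_force: 0.1
```

```bash
python3 w.py
```

```text
[644.2 164.5 -20.9] yaw 24.9 [1.6 1.2 0.6] 17.5
[478. 260.] cen [685.  68.] rel tool xy [ -3. 105.] poly [[693.0, 89.0], [678.0, 86.0], [678.0, 43.0], [687.0, 50.0], [687.0, 87.0], [688.0, 51.0], [693.0, 55.0]]
[54. 64.] cen [685. 273.] rel tool xy [ 83. -81.] poly [[691.0, 293.0], [678.0, 290.0], [678.0, 254.0], [686.0, 254.0], [686.0, 273.0], [687.0, 254.0], [693.0, 253.0]]
[294. 125.] cen [706. 173.] rel tool xy [60. 19.] poly [[724.0, 241.0], [686.0, 229.0], [686.0, 195.0], [679.0, 189.0], [637.0, 202.0], [656.0, 159.0], [685.0, 170.0], [686.0, 127.0], [738.0, 93.0], [741.0, 204.0]]
```

drive_tool(deltas=[[[0.7,0,0],[0,0,0]],[[0.7,0,0],[0,0,0]],[[0.7,0,0],[0,0,0]],[[0.7,0,0],[0,0,0]],[[0.7,0,0],[0,0,0]],[[0.5,0,0],[0,0,0]],[[0.5,0,0],[0,0,0]],[[0,0,0],[0,0,0]],[[0,0,0],[0,0,0]]])

```text
clock: 18.4
position: [683.1, 182.6, -21.0]
ee_rot: [0.976, 0.216, -0.0, 0.0]
contact_force: [-0.1, -0.4, 0.3]
gripper_width: 17.9
grasp_force: 0.0
```

```bash
python3 w.py
```

```text
[683.  182.6 -20.9] yaw 25.0 [-0.2  0.4 -0.1] 18.45
[476. 311.] cen [703.  71.] rel tool xy [-29. 109.] poly [[712.0, 97.0], [697.0, 94.0], [693.0, 42.0], [712.0, 57.0]]
[485. 277.] cen [721.  82.] rel tool xy [ -8. 107.] poly [[727.0, 100.0], [714.0, 97.0], [714.0, 59.0], [721.0, 83.0], [720.0, 63.0], [728.0, 69.0]]
[ 50. 126.] cen [702. 283.] rel tool xy [ 59. -83.] poly [[713.0, 308.0], [689.0, 303.0], [689.0, 262.0], [713.0, 260.0]]
[61. 76.] cen [723. 286.] rel tool xy [ 80. -77.] poly [[724.0, 310.0], [715.0, 308.0], [721.0, 260.0], [727.0, 259.0]]
[294. 141.] cen [736. 184.] rel tool xy [49. 21.] poly [[756.0, 260.0], [711.0, 240.0], [710.0, 207.0], [702.0, 199.0], [710.0, 187.0], [710.0, 139.0], [756.0, 101.0]]
```

drive_tool(deltas=[[[0,0,-4],[0,0,0]],[[0,0,-4],[0,0,0]],[[0,0,-4],[0,0,0]]])

```text
clock: 18.75
position: [682.8, 182.4, 100.4]
ee_rot: [0.976, 0.217, -0.001, 0.0]
contact_force: [0.2, -0.2, 0.0]
gripper_width: 18.3
grasp_force: 0.0
```

drive_tool(deltas=[[[-3.3,2.67,0],[0,0,0]],[[-3.3,2.67,0],[0,0,0]],[[-3.3,2.67,0],[0,0,0]],[[-3.3,2.67,0],[0,0,0]],[[-3.3,2.67,0],[0,0,0]],[[-3.3,2.67,0],[0,0,0]],[[-3.3,2.67,0],[0,0,0]],[[-3.3,2.67,0],[0,0,0]],[[-3.3,2.67,0],[0,0,0]],[[-3.3,2.67,0],[0,0,0]],[[-3.3,2.67,0],[0,0,0]],[[-3.3,2.67,0],[0,0,0]]])

```text
clock: 19.95
position: [458.6, -276.3, 99.6]
ee_rot: [0.976, 0.217, 0.0, 0.0]
contact_force: [-0.9, 0.1, -0.4]
gripper_width: 17.8
grasp_force: 0.0
```

drive_tool(deltas=[[[0,0,0],[0,0,-8.1]],[[0,0,0],[0,0,-8.1]],[[0,0,0],[0,0,-8.1]],[[0,0,0],[0,0,-8.1]],[[0,0,0],[0,0,-8.1]],[[0,0,0],[0,0,-8.1]],[[0,0,0],[0,0,-8.1]],[[0,0,0],[0,0,-8.1]],[[0,0,0],[0,0,0]],[[0,0,0],[0,0,0]]])

```text
clock: 20.95
position: [463.2, -236.0, 93.1]
ee_rot: [0.728, 0.685, -0.032, 0.03]
contact_force: [0.4, -0.3, 0.1]
gripper_width: 18.3
grasp_force: 0.0
```

```bash
python3 w.py
```

```text
[ 463.5 -236.6   93.3] yaw 86.5 [ 0.4 -0.   0.4] 21.0
[494. 256.] cen [ 681. -326.] rel tool xy [-75. 222.] poly [[647.0, -262.0], [647.0, -270.0], [672.0, -285.0], [661.0, -308.0], [669.0, -354.0], [708.0, -381.0], [684.0, -277.0], [675.0, -282.0]]
[243. 148.] cen [ 456. -201.] rel tool xy [ 35. -10.] poly [[452.0, -174.0], [430.0, -192.0], [460.0, -229.0], [481.0, -210.0]]
```

```bash
python3 -c "
from m import *
s=arm.read_state();print(np.round(s['joints'],2),s['clock']);print(R.from_quat(s['ee_rot']).as_matrix().round(3))"
```

```text
[-0.1   0.3  -0.47  0.12 -0.8   3.1 ] 21.0
[[ 0.062  0.998 -0.005]
 [ 0.994 -0.062 -0.088]
 [-0.089  0.001 -0.996]]
```

```bash
python3 -c "
from m import *
s=arm.read_state();A=R.from_quat(s['ee_rot']);y=np.radians(75)
B=np.array([[np.cos(y),np.sin(y),0],[np.sin(y),-np.cos(y),0],[0,0,-1]])
print(np.degrees((A.inv()*R.from_matrix(B)).as_rotvec()).round(2)); d=np.array([441,-258,60])-s['position'];print((B.T@d).round(1))"
```

```text
[ 0.54  5.06 11.45]
[-26.5 -16.2  33.3]
```

drive_tool(claw=1.6, deltas=[[[0,0,0],[0.27,2.53,5.72]],[[0,0,0],[0.27,2.53,5.72]],[[0,0,0],[0,0,0]],[[-1.3,-0.8,1.6],[0,0,0]],[[-1.3,-0.8,1.6],[0,0,0]],[[0,0,0],[0,0,0]],[[0,0,0],[0,0,0]]])

```text
clock: 21.7
position: [441.3, -258.1, 61.1]
ee_rot: [0.793, 0.609, -0.001, 0.0]
contact_force: [-0.6, 0.1, -0.0]
gripper_width: 16.4
grasp_force: 0.0
```

```bash
echo "print(np.round(s['joints'],2),s['ee_rot'])">>w.py; python3 w.py
```

```text
[ 442.  -258.    61.6] yaw 75.1 [ 0.4 -0.2 -0. ] 21.75
[253. 126.] cen [ 455. -202.] rel tool xy [57. -2.] poly [[451.0, -175.0], [430.0, -193.0], [460.0, -230.0], [481.0, -211.0]]
[-0.21  0.35 -0.45  0.   -0.77  3.09] [ 7.92894655e-01  6.09358387e-01 -1.98192646e-04  6.18347593e-04]
```

drive_tool(deltas=[[[0,-0.2,0],[0,0,2.5]],[[0,0,3],[0,0,0]],[[0,0,3],[0,0,0]],[[0,0,1.5],[0,0,0]],[[0,0,0.7],[0,0,0]],[[0.8,0,0],[0,0,0]],[[0.8,0,0],[0,0,0]],[[0.8,0,0],[0,0,0]],[[0.8,0,0],[0,0,0]],[[0.8,0,0],[0,0,0]],[[0.8,0,0],[0,0,0]],[[0.8,0,0],[0,0,0]]])

```text
clock: 22.95
position: [456.3, -202.9, -20.9]
ee_rot: [0.806, 0.592, -0.0, -0.0]
contact_force: [0.5, -0.5, 0.1]
gripper_width: 16.3
grasp_force: 0.1
```

```bash
python3 w.py
```

```text
[ 456.6 -202.3  -20.9] yaw 72.6 [0.1 1.  0.2] 23.0
[231. 195.] cen [ 455. -170.] rel tool xy [ 30. -11.] poly [[439.0, -149.0], [428.0, -174.0], [471.0, -194.0], [481.0, -164.0]]
[-0.09  0.46 -0.56  0.   -0.55  2.93] [ 8.05872913e-01  5.92088511e-01 -2.09797594e-04 -1.75148376e-05]
```

drive_tool(claw=2.4, deltas=[[[-1.2,0,0],[0,0,0]],[[0,-1.2,0],[0,0,0]],[[0,0,0],[0,0,0]],[[0.8,0,0],[0,0,0]],[[0.8,0,0],[0,0,0]],[[0.8,0,0],[0,0,0]],[[0.8,0,0],[0,0,0]],[[0.8,0,0],[0,0,0]]])

```text
clock: 23.8
position: [453.4, -172.4, -21.1]
ee_rot: [0.806, 0.592, -0.0, -0.0]
contact_force: [-0.3, -0.8, -0.2]
gripper_width: 24.2
grasp_force: 0.1
```

```bash
python3 w.py
```

```text
[ 453.8 -171.8  -21. ] yaw 72.6 [0.6 0.2 0.2] 23.85
[247. 199.] cen [ 461. -146.] rel tool xy [27. -1.] poly [[487.0, -141.0], [442.0, -127.0], [433.0, -153.0], [478.0, -167.0]]
[-0.03  0.45 -0.59  0.   -0.53  2.86] [ 8.05759864e-01  5.92242362e-01 -1.57288255e-04  3.36539417e-05]
```

drive_tool(deltas=[[[1.2,0,0],[0,0,0]],[[1.2,0,0],[0,0,0]],[[1.2,0,0],[0,0,0]],[[1.2,0,0],[0,0,0]],[[1.2,0,0],[0,0,0]],[[1.2,0,0],[0,0,0]],[[1.2,0,0],[0,0,0]],[[1.2,0,0],[0,0,0]],[[1.2,0,0],[0,0,0]],[[1.2,0,0],[0,0,0]],[[1.2,0,0],[0,0,0]],[[1.2,0,0],[0,0,0]]])

```text
clock: 25.05
position: [496.4, -35.0, -21.2]
ee_rot: [0.806, 0.592, -0.0, -0.0]
contact_force: [-0.3, -0.0, 0.5]
gripper_width: 24.2
grasp_force: 0.1
```

```bash
python3 w.py
```

```text
[497.6 -33.8 -21. ] yaw 72.6 [0.6 1.4 0.9] 25.1
[247. 202.] cen [504.  -8.] rel tool xy [27. -1.] poly [[485.0, 11.0], [478.0, -14.0], [522.0, -30.0], [527.0, 2.0]]
[464.  49.] cen [602.  27.] rel tool xy [89. 81.] poly [[619.0, 34.0], [596.0, 37.0], [581.0, 28.0], [585.0, 32.0], [583.0, 25.0], [607.0, 12.0]]
[ 0.26  0.46 -0.56  0.   -0.55  2.58] [8.05730628e-01 5.92282045e-01 2.99704489e-04 2.09411094e-04]
```

drive_tool(deltas=[[[1.2,0,0],[0,0,0]],[[1.2,0,0],[0,0,0]],[[1.2,0,0],[0,0,0]],[[1.2,0,0],[0,0,0]],[[1.2,0,0],[0,0,0]],[[1,0,0],[0,0,2.5]],[[1,0,0],[0,0,2.5]],[[1,0,0],[0,0,2.5]],[[1,0,0],[0,0,2.5]],[[1,0,0],[0,0,2.5]],[[1,0,0],[0,0,2.5]],[[1,0,0],[0,0,2.5]]])

```text
clock: 26.3
position: [543.7, 85.4, -21.3]
ee_rot: [0.887, 0.461, -0.001, -0.0]
contact_force: [0.1, 0.2, 0.2]
gripper_width: 24.2
grasp_force: 0.1
```

```bash
python3 w.py
```

```text
[545.3  86.7 -21.1] yaw 55.0 [ 1.3  1.2 -0.2] 26.35
[493. 317.] cen [621.  -9.] rel tool xy [-34. 117.] poly [[614.0, 6.0], [622.0, -30.0], [633.0, -4.0]]
[443. 271.] cen [612.  32.] rel tool xy [-7. 86.] poly [[596.0, 52.0], [594.0, 40.0], [607.0, 9.0], [629.0, 9.0], [628.0, 3.0], [623.0, 42.0], [612.0, 53.0]]
[252. 202.] cen [558. 109.] rel tool xy [26. -2.] poly [[546.0, 133.0], [530.0, 110.0], [569.0, 83.0], [584.0, 110.0]]
[473.  49.] cen [664. 108.] rel tool xy [86. 84.] poly [[652.0, 139.0], [652.0, 84.0], [667.0, 80.0], [683.0, 118.0]]
[ 0.45  0.53 -0.43  0.   -0.62  2.08] [8.87158688e-01 4.61464100e-01 5.79405661e-04 1.08702302e-04]
```

drive_tool(deltas=[[[1,0,0],[0,0,3]],[[1,0,0],[0,0,3]],[[1,0,0],[0,0,3]],[[1,0,0],[0,0,3]],[[1,0,0],[0,0,3]],[[1,0,0],[0,0,3]],[[1,0,0],[0,0,3]],[[1,0,0],[0,0,3]],[[1,0,0],[0,0,3]],[[1,0,0],[0,0,3]],[[0.8,0,0],[0,0,3]]])

```text
clock: 27.45
position: [625.0, 154.0, -21.5]
ee_rot: [0.982, 0.191, -0.001, 0.0]
contact_force: [-0.3, -0.1, -0.4]
gripper_width: 24.0
grasp_force: 0.1
```

```bash
python3 w.py
```

```text
[626.3 154.5 -21.4] yaw 21.9 [ 1.8  1.2 -0.7] 27.5
[480. 230.] cen [676.  65.] rel tool xy [ 13. 102.] poly [[679.0, 83.0], [673.0, 81.0], [673.0, 46.0], [680.0, 50.0]]
[252. 202.] cen [650. 165.] rel tool xy [26. -1.] poly [[670.0, 148.0], [657.0, 189.0], [627.0, 182.0], [644.0, 137.0]]
[39. 50.] cen [676. 263.] rel tool xy [ 87. -82.] poly [[678.0, 280.0], [673.0, 251.0], [679.0, 248.0]]
[309.  77.] cen [704. 161.] rel tool xy [74. 23.] poly [[708.0, 232.0], [676.0, 220.0], [676.0, 120.0], [731.0, 87.0], [734.0, 167.0]]
[ 0.49  0.64 -0.18  0.   -0.75  1.46] [9.81762439e-01 1.90111611e-01 2.98056420e-04 2.79657156e-06]
```

drive_tool(deltas=[[[0.7,0,0],[0,0,0]],[[0.7,0,0],[0,0,0]],[[0.7,0,0],[0,0,0]],[[0.7,0,0],[0,0,0]],[[0.7,0,0],[0,0,0]],[[0.7,0,0],[0,0,0]],[[0.7,0,0],[0,0,0]],[[0.7,0,0],[0,0,0]],[[0.4,0,0],[0,0,0]],[[0,0,0],[0,0,0]],[[0,0,0],[0,0,0]],[[0,0,0],[0,0,0]]])

```text
clock: 28.7
position: [680.1, 175.8, -21.4]
ee_rot: [0.982, 0.191, -0.001, 0.0]
contact_force: [-0.2, -0.9, -0.5]
gripper_width: 23.9
grasp_force: 0.0
```

drive_tool(deltas=[[[0,0,-4],[0,0,0]],[[0,0,-4],[0,0,0]],[[-3,0,-3],[0,0,0]],[[-4,0,0],[0,0,0]],[[0,0,0],[0,0,0]],[[0,0,0],[0,0,0]]])

```text
clock: 29.3
position: [614.8, 149.3, 89.5]
ee_rot: [0.982, 0.191, -0.0, -0.0]
contact_force: [0.0, 0.4, -0.1]
gripper_width: 24.1
grasp_force: 0.0
```

```bash
python3 w.py
python3 - <<'E'
from m import *
d=cam('wrist');e=cam('scene');print(arm.read_state()['position'])
cv2.imwrite('pics/w8.png',np.hstack([cv2.resize(d['img'],(400,300)),cv2.resize(e['img'],(400,300))])[:,:,::-1])
cv2.imwrite('pics/w8.png',np.vstack([cv2.imread('pics/w8.png'),cv2.resize(np.hstack([e['img'][150:300,270:470],cam('side')['img'][190:340,150:350]])[:,:,::-1],(800,300))]))
E
```

```text
[615.8 149.8  89.2] yaw 22.1 [ 0.2 -0.5  0.1] 29.35
[503.  82.] cen [767.  10.] rel tool xy [ 88. 187.] poly [[774.0, 6.0], [762.0, 14.0], [768.0, 2.0]]
[285.  73.] cen [708. 160.] rel tool xy [89. 25.] poly [[728.0, 252.0], [670.0, 236.0], [670.0, 93.0], [734.0, 71.0], [730.0, 65.0], [740.0, 62.0], [744.0, 211.0]]
[ 0.49  0.49 -0.12  0.   -0.96  1.46] [ 9.81531165e-01  1.91302280e-01  9.90403927e-05 -4.73922599e-06]
[616.43608151 150.11176469  88.61369196]
```

View pics/w8.png

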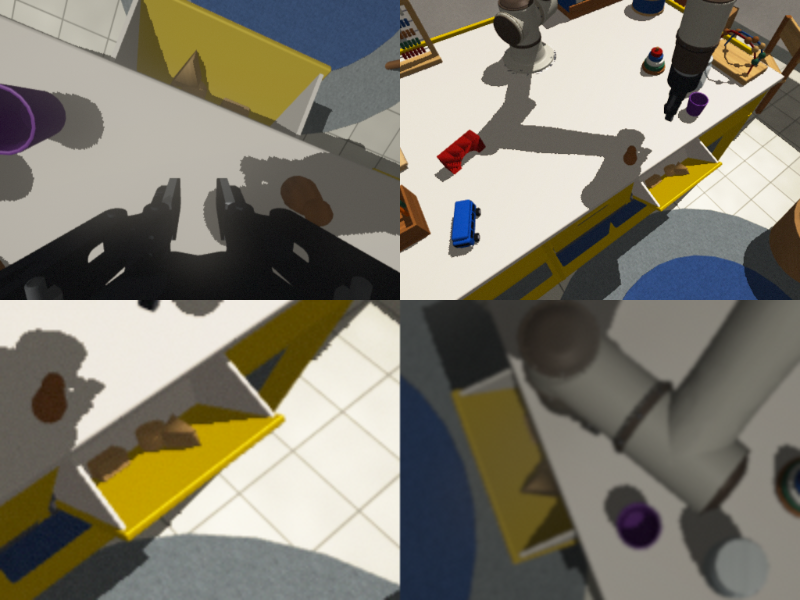

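The bottom-left crop shows all three blocks in the bin: brick near (108,462), disc (150,435) and wedge (182,430). The peg doll and cup are still in place and the shut bin is shut, so I'm handing in.

```bash
python3 -c "
from bench import arm
print(arm.job_done())"
```

```text
the job is handed in; nothing more can be done
None
```

I swept the brick, wedge and disc over the front edge, and the last camera view shows all three in the tilted-out bin, with the peg doll and cup in place and the shut bin still shut; the job is handed in but returned no verdict.

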